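Level the weighing platform and keep its foot pressed home

TASK

Stand the loose round spirit level upright in the steel ring on the hinged weighing platform, fully down on the plate, and let go of it. Then push the black knob of the levelling foot down so that the foot bears firmly on its rubber pad, and turn the knob until, with the foot pressed down, the bubble sits inside the black circle of the level. Finish while still holding the knob pressed down like that, so that the lock nut could be tightened: do not let go, and leave the weights, tin and jar alone.

Things in the scene. Friction and masses are not known exactly. Their poses are not given: they have to be found in the camera images.
- level: loose round spirit level: upright aluminium cylinder, diameter 56 mm, 52 mm tall, about 200 g, with a white face on top that carries a black circle (inside diameter 24 mm) and a movable dark bubble. Starts standing on the table to the robot's right. Origin: centre of its underside; z up along its axis.
- level_eye (a point): centre of the black circle on top of the level, 52 mm above its underside
- bubble_mid (a point): centre of the bubble (flat dark disc, diameter 15 mm). It runs towards the higher side, 4.4 mm from level_eye for each 0.01 rad that the level leans, up to about 19 mm, and settles in about 1 s. Held within 4.5 mm of level_eye it lies inside the black circle.
- base: fixed steel base frame of the weighing platform, 160 mm (x) by 330 mm (y), 8 mm thick, on the table; two hinge posts stand at its +y end, 94 mm tall. Origin: centre of its underside. Its yaw is at most 0.25 rad. A counter oven 290 mm tall stands fixed on the table beyond the work (front about 0.63 m ahead of the robot, door handles a little nearer): swing the arm clear of it.
- plate (a joint): tilt of the aluminium platform plate (140 x 285 x 8 mm, a flat pocket scale 123 x 74 x 19 mm is fixed on it) about a hinge at its +y end (hinge line 145 mm from the base's centre, 85 mm above the table), rad. 0 is level, positive: the free -y end is up. Springs hold it up against a stop at 0.028; it takes about 4 to 8 N down on the knob to lower it, until the foot stands on the pad.
- seat (a point): point on the plate's upper face at the centre of the steel ring (inside diameter 59 mm, outside 69 mm, 12 mm tall) in which the level stands; its axes are those of the plate, z up. 53 mm above the table when the plate is level.
- knob: black push-and-turn knob of the levelling foot. Origin: on its axis, at the top of its grip bar. The bar is 46 mm long (along its own x), 14 mm wide (y), 25 mm tall and stands on a round flange of diameter 50 mm whose upper face lies 25 mm below the origin. The knob lies 105 mm from the ring on the platform's free -y end; the origin is about 109 mm above the table when the plate is up.
- knob_push (a joint): how far the knob is pushed down on its own spring, m: 0 is up, stop at 0.010; 1.2 N per mm after a preload of 2.4 N, so 0.010 is 14.4 N
- spindle (a joint): turn of the knob, rad, 0 to 2.2, growing clockwise seen from above; each rad drives the foot 8 mm further down out of the plate. It starts between 0.05 and 0.35, always too short; the height of the pad differs, and the level reading is reached 0.5 to 1.4 rad further clockwise. Stays where it is left; turning takes about 0.2 N m.
- foot: steel levelling foot below the knob, a rod with a ball end (diameter 16 mm), 250 mm from the hinge line; it bears on the pad while the knob is pressed down and lifts off it when the knob is let go. Origin: lowest point of the ball.
- pad: rubber bearing pad, diameter 36 mm, on the base below the foot, of uncertain height. Origin: centre of its upper face.
- check_weight_small: bystander: brass check weight, diameter 33 mm, 24 mm tall, on the table
- check_weight_large: bystander: brass check weight, diameter 40 mm, 30 mm tall, on the table
- tin: bystander: closed hinged tin, 65 x 94 x 27 mm, on the table
- jar: bystander: small glass jar with a lid, diameter 50 mm, 56 mm tall, on the table
Mind the look-alikes: they are no part of the job. Leave any blue look-alike of the level alone.

How it is judged:
On the way, in this order (a step that is already met when the one before it is completed fails the run):
1. the level stands fully down in the ring on the plate and is let go (horizontal distance between level and seat below 0.0035 m and z of level in the frame of seat below 0.003 m and angle between the z axis of level and the z axis of seat, either way round below 0.05 rad and contact force between the fingers and level below 0.1 N), for 0.2 s.
2. the knob is pressed so that the foot bears on its pad (contact force between the fingers and knob above 2 N and contact force between foot and pad above 1.5 N), for 0.2 s.
At the end, for the whole second after the job is handed in: The level stands fully down in the ring (3.5 mm off centre, 3 mm high at most), untouched; the fingers press the knob so that the foot bears on the pad with over 1.5 N; the bubble centre is within 4.5 mm of the centre of the black circle, all through the last second (all of step 2 and horizontal distance between bubble_mid and level_eye below 0.0045 m and horizontal distance between level and seat below 0.0035 m and z of level in the frame of seat below 0.003 m and angle between the z axis of level and the z axis of seat, either way round below 0.02 rad and contact force between each of the arm, the fingers and level below 0.1 N); the arm keeps its last pose, push and grip.
It fails at once if the level is tipped over (more than about 35 degrees) (angle between level's own z axis and vertical above 0.6 rad).
It fails at once if a bystander is moved by more than 25 mm (distance of any of check_weight_small, check_weight_large, tin, jar from where it was at the start of the episode above 0.025 m).
It also fails if it takes over 59 s, if anything falls off the work surface, if the arm or the gripper's body presses on something with over 40 N, if the wrist force passes 120 N, or if a joint passes its speed limit or range.

ROBOT

A 6-joint arm with a two-finger parallel gripper is mounted at the origin on a cart in front of the work surface, level with it; the furniture and walls round the work are solid. World frame = base frame: x ahead of the robot, y to its left, z up, the work surface at z = 0. Lengths are in m, angles in rad, forces in N, time in s.
With the tool pointing down it reaches from about 0.3 to 0.95 m from the base axis. Payload 3.1 kg.
Tool frame: the origin (TCP) lies at the very end of the fingers, on their centre line; the grasp point (between the pads) lies 19 mm behind it; z points along the fingers, y is the line along which they close (so a half turn about z gives the same grasp; the last joint's range is limited). The gripper opens to 85 mm and grips with 20 to 120 N. Pads are 22 mm wide; open, the fingers measure 114 mm over their backs; the gripper's body (76 mm by 85 mm) begins 54 mm behind the grasp point. The pads swing forward as they close: fully open they stand 13 mm farther back than shut.
Start: joints at [1.08, 0.308, 1.634, -0, 1.2, -0.07], TCP at [0.255, 0.57, 0.231] pointing down, gripper open.
Joint ranges: [-3.06, 3.06], [-0.79, 1.96], [0.05, 2.63], [-1.19, 4.34], [0.05, 2.64], [-2.94, 2.94]. Speed limits (rad/s): [2.79, 2.79, 3.14, 3.14, 3.14, 3.14].

INTERFACE

Orientations are given as a unit quaternion [x, y, z, w].
In Python, from workcell import bot gives the robot as it stands. Calls block until the motion is done:
- bot.movep(position, orientation): joint-space move of the TCP to a pose.
- bot.movel(position, attitude=None, velocity=0.15): straight line of the TCP; attitude=None keeps the orientation; velocity is the mean speed in m/s.
- bot.move_joints(angles): joint-space move.
- bot.gripper_open() and bot.close(): open the fingers fully, or close them until they stop; the grip force is fixed at half the most.
- bot.sleep(seconds).
- bot.solve_ik(position, orientation): joint angles nearest the present ones, or None.
- bot.state(): the state.
- bot.camera(name): name is "side" or "top" or "wrist"; returns a dict with "pixels" (420x560x3 uint8, red, green, blue), "fx", "fy", "cx", "cy" (pixels), "rvec" (rotation vector, rad) and "tvec" (3), from world to camera coordinates, as OpenCV has them; the wrist camera has in their place "mount" (4x4, takes a point from camera to tool coordinates, whose origin is the TCP and whose axes are the flange's). Camera axes: x right, y down, z forward; pixel columns grow to the right and rows downward; lengths in m; the calibration is good to about 2 mm. A picture is of the moment at which its call begins: read the wrist's pose just before it. There is no depth.
A pose or a line that the arm cannot do raises bot.Unreachable and nothing moves.
- bot.sign_off(): hands the job in; it is judged then, once.
The state is a dict: "time": time; "joints": joint angles; "joint_velocities": joint speeds; "joint_torque": joint torques, N m; "tcp_pos": TCP position; "tool_rot": TCP orientation; "force": force on the tool from outside, world axes, zero at the start; "moment": the same for the moment, N m; "gripper_width": finger opening in m; "grip_force": force on a finger pad.
Only numpy, scipy, OpenCV 4.12 (cv2) and the standard library are available. Lean on these libraries where they do the work, as an engineer would, in place of code of your own. Each camera call takes 0.05 s, during which the arm holds its last target. There are 200 camera calls.

## Working session

There is one attempt and no reset: what is moved stays moved. The work goes in short steps, each a Python script; the robot and the scene stay as the last script left them, time stands still between calls to the robot, and variables do not carry over. Pictures are saved under pics/ and viewed, at most 10 in all, crops included, and the job is handed in when it is done.

```bash
mkdir -p pics; ls
python3 - <<'E'
from workcell import bot
import cv2,numpy as np
for n in ["top","side"]:
    c=bot.camera(n); cv2.imwrite(f"pics/{n}0.png",c["pixels"][:,:,::-1]); 
    R=cv2.Rodrigues(np.array(c["rvec"],float))[0]; print(n,c["fx"],c["cx"],c["cy"],"pos",-R.T@c["tvec"],"fwd",R[2],"right",R[0])
c=bot.camera("wrist");print(np.round(c["mount"],4),c["fx"],c["cx"],c["cy"]);s=bot.state();print(s)
E
```

```text
pics
top 486.19727766079546 282.88009556783487 211.12220241085083 pos [0.39987355 0.06835251 1.35081137] fwd [ 0.12388708 -0.01931486 -0.99210832] right [ 0.01406733 -0.99967588  0.02121881]
side 516.807200826852 278.5522106210301 215.84057597397876 pos [0.03002502 1.31913466 0.69222762] fwd [ 0.35393444 -0.84135216 -0.40848129] right [-0.9195028  -0.39288431  0.01251062]
[[-1.000e-04 -9.576e-01 -2.880e-01  7.340e-02]
 [ 1.000e+00 -3.000e-04  6.000e-04  8.000e-04]
 [-7.000e-04 -2.880e-01  9.576e-01 -1.431e-01]
 [ 0.000e+00  0.000e+00  0.000e+00  1.000e+00]] 314.21384468728365 274.5581290112525 207.72604782739575
{'time': 0.15, 'joints': array([ 1.08029931e+00,  3.08858552e-01,  1.63485670e+00,  3.41212373e-06,
        1.19969358e+00, -6.97028782e-02]), 'joint_velocities': array([ 0.00118283, -0.00322127, -0.00340825, -0.00187346, -0.00040078,
       -0.0022908 ]), 'joint_torque': array([-3.83667812e-04, -4.15802515e+01, -2.77147096e+01, -7.91388084e-05,
        6.13013763e-03, -6.48682345e-06]), 'tcp_pos': array([0.2550326 , 0.56991145, 0.23029538]), 'tool_rot': array([ 2.08848750e-01,  9.77947532e-01, -8.72258040e-04, -2.52569782e-04]), 'force': array([1.11676576, 0.48396136, 0.12088903]), 'moment': array([-0.01750485, -0.00049051, -0.01121558]), 'grip_force': 0.0, 'gripper_width': 0.08571121278532125}
```

View pics/top0.png

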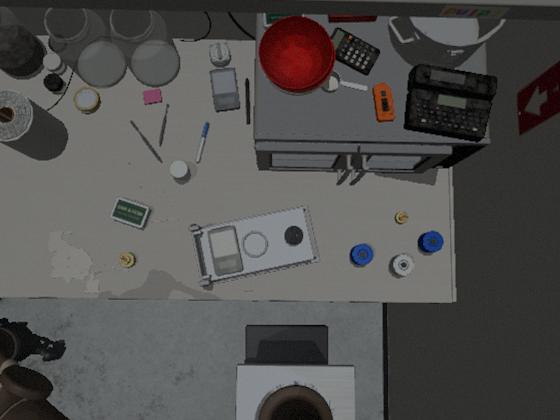

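View pics/side0.png

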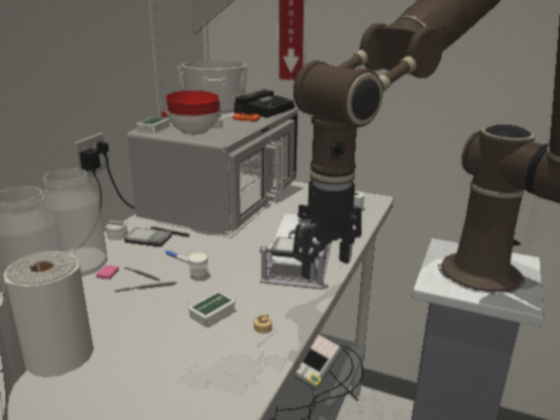

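The top view shows the white level at about (402,265), with blue look-alikes at (361,255) and (431,242). The ring is at (255,244), the knob at (294,235), and the hinge posts are on the left at x≈200. The side view is mostly blocked by the arm.

```bash
cat > h.py <<'E'
from workcell import bot
import cv2,numpy as np
from scipy.spatial.transform import Rotation as Ro
def quat(yaw,tilt=(0,0)):
    """tool down, tool x axis at world yaw; tilt=small world rotation vector (x,y)"""
    x=np.array([np.cos(yaw),np.sin(yaw),0]);z=np.array([0,0,-1.]);M=np.c_[x,np.cross(z,x),z]
    return (Ro.from_rotvec([tilt[0],tilt[1],0])*Ro.from_matrix(M)).as_quat()
class View:
    def __init__(s,name,save=None):
        st=bot.state();c=bot.camera(name);s.img=c["pixels"];s.K=np.array([[c["fx"],0,c["cx"]],[0,c["fy"],c["cy"]],[0,0,1]])
        if name=="wrist":
            M=np.array(c["mount"]);Rt=Ro.from_quat(st["tool_rot"]).as_matrix()
            s.Rwc=Rt@M[:3,:3];s.o=Rt@M[:3,3]+st["tcp_pos"]
        else:
            R=cv2.Rodrigues(np.array(c["rvec"],float))[0];s.Rwc=R.T;s.o=-R.T@np.array(c["tvec"])
        if save: cv2.imwrite(f"pics/{save}.png",s.img[:,:,::-1])
    def ray(s,uv): return s.Rwc@np.linalg.solve(s.K,[uv[0],uv[1],1.])
    def onz(s,uv,z):
        d=s.ray(uv);return s.o+d*(z-s.o[2])/d[2]
    def px(s,p):
        q=s.K@(s.Rwc.T@(np.asarray(p,float)-s.o));return q[:2]/q[2]
def cross(v1,u1,v2,u2):
    A=[];b=[]
    for v,u in((v1,u1),(v2,u2)):
        d=v.ray(u);d/=np.linalg.norm(d);P=np.eye(3)-np.outer(d,d);A.append(P);b.append(P@v.o)
    return np.linalg.lstsq(np.vstack(A),np.hstack(b),rcond=None)[0]
def up(xyz,yaw,**k): bot.movep(np.array(xyz,float),quat(yaw,**k))
E
python3 - <<'E'
from h import *
v=View("top")
for n,p,z in [("level",(402,265),.052),("b1",(361,255),.052),("b2",(431,242),.052),("w",(402,217),.03),("ring",(255,244),.065),("knob",(294,235),.109),("pla",(305,208),.06),("plb",(317,256),.06),("hinge1",(197,230),.09),("hinge2",(206,281),.09)]:
    print(n,np.round(v.onz(p,z),3))
def goto(x,y,z,yaw):
    for yy in (yaw,):
        q=bot.solve_ik(np.array([x,y,z]),quat(yy)); print(x,y,z,yy,None if q is None else np.round(q,2))
L=v.onz((402,265),.052)
for yaw in (0,np.pi/2,np.pi,-np.pi/2,2.6,-2.6): goto(L[0],L[1],.22,yaw);goto(.42,.13,.2,yaw)
print(bot.state()["time"])
E
```

```text
level [ 0.422 -0.277  0.052]
b1 [ 0.447 -0.167  0.052]
b2 [ 0.485 -0.356  0.052]
w [ 0.554 -0.285  0.03 ]
ring [0.472 0.116 0.065]
knob [0.494 0.015 0.109]
pla [ 0.57  -0.016  0.06 ]
plb [ 0.443 -0.049  0.06 ]
hinge1 [0.504 0.266 0.09 ]
hinge2 [0.374 0.238 0.09 ]
0.42243803497471893 -0.2770222694963164 0.22 0 [-0.67  0.09  1.92 -0.    1.13  0.9 ]
0.42 0.13 0.2 0 [ 0.2  -0.02  2.08 -0.    1.08  1.77]
0.42243803497471893 -0.2770222694963164 0.22 1.5707963267948966 [-0.67  0.09  1.92 -0.    1.13 -0.67]
0.42 0.13 0.2 1.5707963267948966 [ 0.2  -0.02  2.08 -0.    1.08  0.2 ]
0.42243803497471893 -0.2770222694963164 0.22 3.141592653589793 [-0.67  0.09  1.92 -0.    1.13 -2.24]
0.42 0.13 0.2 3.141592653589793 [ 0.2  -0.02  2.08 -0.    1.08 -1.37]
0.42243803497471893 -0.2770222694963164 0.22 -1.5707963267948966 [-0.67  0.09  1.92 -0.    1.13  2.47]
0.42 0.13 0.2 -1.5707963267948966 [ 0.2  -0.02  2.08 -0.    1.08 -2.94]
0.42243803497471893 -0.2770222694963164 0.22 2.6 [-0.67  0.09  1.92 -0.    1.13 -1.7 ]
0.42 0.13 0.2 2.6 [ 0.2  -0.02  2.08 -0.    1.08 -0.83]
0.42243803497471893 -0.2770222694963164 0.22 -2.6 [-0.67  0.09  1.92 -0.    1.13 -2.78]
0.42 0.13 0.2 -2.6 [ 0.2  -0.02  2.08 -0.    1.08 -1.91]
0.2
```

Run:
```python
from h import *
import pickle
vs={}
yw=np.pi/2+.21
for n,p,y in [("p1",(.47,.10,.26),yw),("p2",(.48,.01,.26),yw),("l1",(.42,-.23,.24),np.pi/2),("l2",(.42,-.32,.24),np.pi/2)]:
    up(p,y); bot.sleep(.2); vs[n]=View("wrist"); print(n,bot.state()["time"],vs[n].o)
pickle.dump(vs,open("vs.pkl","wb"))
a=np.vstack([np.hstack([vs["p1"].img,vs["p2"].img]),np.hstack([vs["l1"].img,vs["l2"].img])])[:,:,::-1]
cv2.imwrite("pics/w.png",cv2.resize(a,(800,600),interpolation=cv2.INTER_AREA))
```

```text
p1 2.325 [0.45485713 0.17310347 0.40307404]
p2 3.025 [0.46476174 0.08335419 0.40310426]
l1 4.25 [ 0.42068995 -0.15483138  0.38331174]
l2 4.95 [ 0.42020249 -0.24485274  0.383028  ]
```

View pics/w.png

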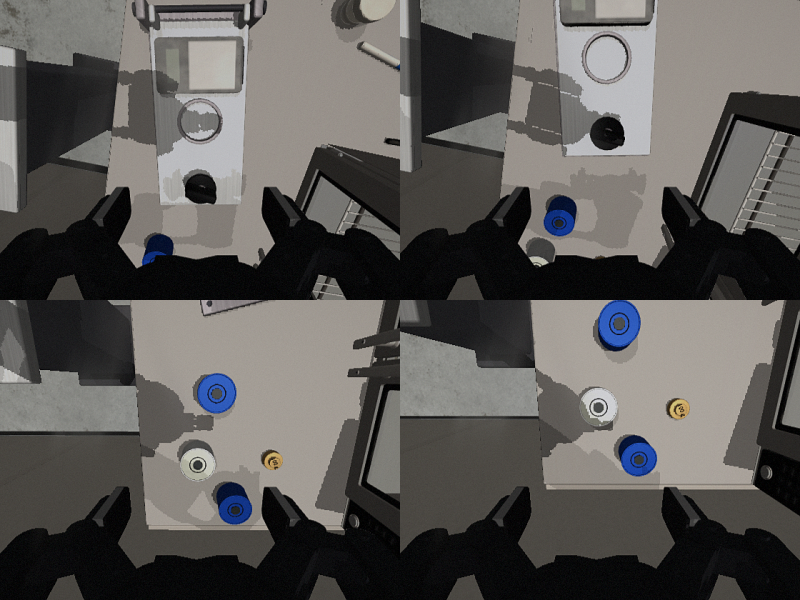

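The composite shows p1 and p2 on top and l1 and l2 below. In full-image pixels, the ring is at about (280,169) in p1 and (289,81) in p2. The knob is at about (290,186) in p2. The white level's black circle is at about (276,229) in l1 and (277,150) in l2.

```bash
cat > det.py <<'E'
from h import *
def dark_circle(v,c,r=22):
    """black circle of the level: outer contour of the dark pixels near c"""
    c=np.array(c,int);x0,y0=c-r;g=cv2.cvtColor(v.img,cv2.COLOR_RGB2GRAY)[y0:y0+2*r,x0:x0+2*r]
    m=(g<.55*np.percentile(g,80)).astype(np.uint8)
    cs=[k for k in cv2.findContours(m,cv2.RETR_EXTERNAL,cv2.CHAIN_APPROX_NONE)[0] if len(k)>20]
    k=min(cs,key=lambda k:np.linalg.norm(k[:,0].mean(0)-r))
    (ex,ey),ax,_=cv2.fitEllipse(k);return np.array([ex+x0,ey+y0]),ax
E
python3 - <<'E'
from det import *
import pickle
vs=pickle.load(open("vs.pkl","rb"))
a,ax=dark_circle(vs["l1"],(276,229));b,bx=dark_circle(vs["l2"],(277,150));print(a,ax,b,bx,cross(vs["l1"],a,vs["l2"],b))
def crop(n,c,r,s):
    c=np.array(c);i=vs[n].img[max(c[1]-r,0):c[1]+r,max(c[0]-r,0):c[0]+r,::-1];return cv2.resize(i,(s,s),interpolation=cv2.INTER_NEAREST)
out=np.vstack([np.hstack([crop("p1",(280,169),45,300),crop("p2",(289,81),45,300)]),np.hstack([crop("p1",(280,262),30,300),crop("p2",(290,186),30,300)])])
cv2.imwrite("pics/c.png",np.clip(out*1.3,0,255).astype(np.uint8))
E
```

```text
[276.3046093  230.58448792] (21.456336975097656, 23.013633728027344) [277.48250771 150.0102272 ] (24.640422821044922, 24.985511779785156) [ 0.42333327 -0.2810951   0.05174231]
```

View pics/c.png

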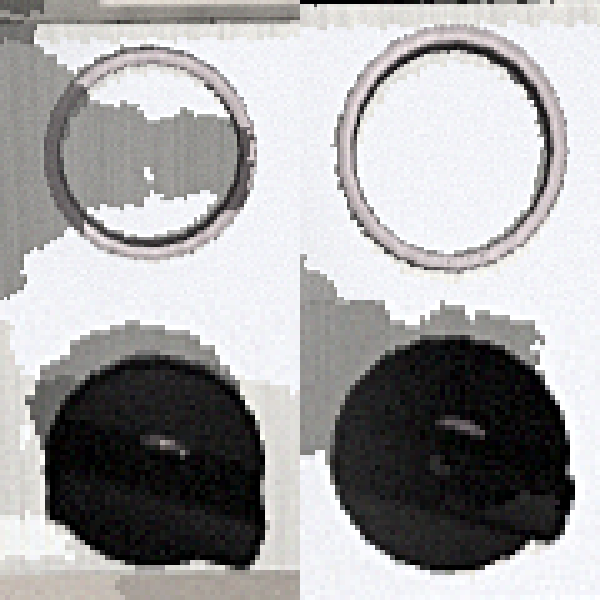

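The crops show the ring cleanly, centred at about (280,170) in p1 and (289,80) in p2. The knob bar runs roughly left to right, dropping about 0.28 rad to the right. The level's measured top height is 51.7 mm, which matches the text. Next I grasp the level.

```bash
cat >> det.py <<'E'
def ring(v,c,r=45):
    c=np.array(c,int);x0=c[0]-r;y0=max(c[1]-r,0);g=cv2.cvtColor(v.img,cv2.COLOR_RGB2GRAY)[y0:c[1]+r,x0:x0+2*r]
    m=(g<np.percentile(g,80)*.93).astype(np.uint8)
    best=None
    for k in cv2.findContours(1-m,cv2.RETR_CCOMP,cv2.CHAIN_APPROX_NONE)[0]+cv2.findContours(m,cv2.RETR_LIST,cv2.CHAIN_APPROX_NONE)[0]:
        if len(k)<60: continue
        e=cv2.fitEllipse(k);h=cv2.convexHull(k);
        print("  ring cand",np.round([e[0][0]+x0,e[0][1]+y0,*e[1]],1),round(cv2.contourArea(k)/(np.pi/4*e[1][0]*e[1][1]+1e-6),2))
E
python3 - <<'E'
from det import *
import pickle
vs=pickle.load(open("vs.pkl","rb"))
ring(vs["p1"],(280,169));print();ring(vs["p2"],(289,81))
x,y=.4233,-.2811
up((x,y,.12),np.pi/2); bot.movel(np.array([x,y,.014])); bot.close(); s=bot.state(); print(s["gripper_width"],s["grip_force"],s["force"],s["tcp_pos"])
bot.movel(np.array([x,y,.16])); up((.47,.10,.26),np.pi/2+.21); bot.sleep(.2)
v=View("wrist","held"); pickle.dump(v,open("held.pkl","wb")); s=bot.state(); print(s["gripper_width"],s["time"],s["tcp_pos"])
E
```

```text
ring cand [280.5 187.7  10.9  37.1] 0.8
  ring cand [282.4 151.8  13.   37.3] 0.84
  ring cand [280.6 172.6  84.  105.3] 0.36
  ring cand [280.4 187.6  12.7  39.6] 0.88
  ring cand [282.5 151.8  14.8  39.9] 0.92
  ring cand [257.3 138.2  12.1  23.6] 0.78
  ring cand [270.8 163.   81.3 103. ] 0.8

  ring cand [288.2  81.6  54.3  57.7] 0.99
  ring cand [289.8  79.8  95.9  97.8] 0.4
  ring cand [288.3  81.8  55.9  59.5] 1.0
  ring cand [288.4  70.9  85.   88.6] 0.76
0.0544241824288974 64.00601416826248 [-0.55756651 -0.07933721  5.6888223 ] [ 0.42444432 -0.28203862  0.01550316]
0.054652706248223264 9.6167 [0.47007939 0.09916815 0.25970631]
```

View pics/held.png

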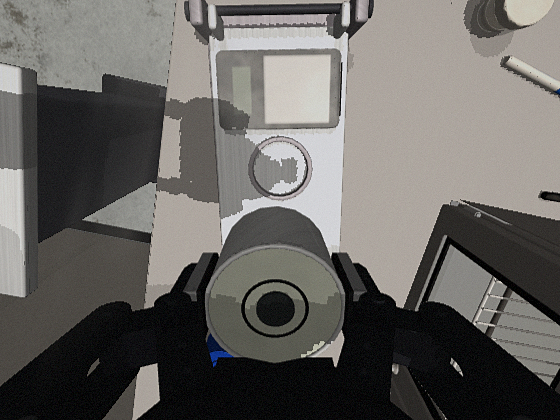

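The held view shows the level upright in the grip, with its black circle at about (275,308). The ring is clear at about (280,168). No view is blocked, so I compute the offsets next.

Run:
```python
from det import *
import pickle
vs=pickle.load(open("vs.pkl","rb"));h=pickle.load(open("held.pkl","rb"))
s=bot.state();T=Ro.from_quat(s["tool_rot"]).as_matrix()
c,ax=dark_circle(h,(275,308),48);e=h.onz(c,s["tcp_pos"][2]+.0365);print("eye px",c,ax,"in tool",T.T@(e-s["tcp_pos"]))
print("l2 onz",vs["l2"].onz((277.48,150.01),.052),"l1",vs["l1"].onz((276.3,230.58),.052))
r1,r2=(280,170),(289.65,80.4)
print("ring",cross(vs["p1"],r1,vs["p2"],r2),[v.onz(r,.068) for v,r in((vs["p1"],r1),(vs["p2"],r2))])
# held view: ring top rim by saturation/edges -> polar search of outer edge
for v,c0 in((h,(280,168)),(vs["p1"],r1),(vs["p2"],r2)):
    hs=cv2.cvtColor(v.img,cv2.COLOR_RGB2HSV)
    x0,y0=int(c0[0])-45,max(0,int(c0[1])-45);g=cv2.cvtColor(v.img,cv2.COLOR_RGB2GRAY)[y0:y0+95,x0:x0+90]
    print(cv2.HoughCircles(cv2.resize(g,None,fx=4,fy=4,interpolation=cv2.INTER_CUBIC),cv2.HOUGH_GRADIENT_ALT,1.5,20,param1=150,param2=.6,minRadius=90,maxRadius=160)[...,:3]/4+np.array([x0,y0,0]))
# plate edges direction from ring->knob flange in p2/top
print("knob flange",[vs["p2"].onz(p,.084) for p in((260+300*0+151/5+0,156+455/5-0),)])
print(Ro.from_quat(s["tool_rot"]).as_matrix())
```

```text
eye px [274.57325363 308.02295303] (57.949459075927734, 67.02691650390625) in tool [ 0.00093036  0.00045011 -0.03650032]
l2 onz [ 0.42338009 -0.28106708  0.052     ] l1 [ 0.42327414 -0.28099105  0.052     ]
ring [0.47298374 0.11745612 0.06766231] [array([0.47295301, 0.11751085, 0.068     ]), array([0.47298792, 0.11742321, 0.068     ])]
[[[280.375      169.5         27.55160522]
  [280.375      169.5         32.10334778]]]
[[[280.75       168.5         30.67777824]
  [280.75       168.5         26.43092918]]]
[[[290.5         80.75        34.82870865]
  [290.5         80.75        30.67102432]]]
knob flange [array([ 0.51131556, -0.0506001 ,  0.084     ])]
[[-2.06879716e-01  9.78366235e-01 -5.42018901e-04]
 [ 9.78366383e-01  2.06879650e-01 -1.77282886e-04]
 [-6.13149092e-05 -5.66969304e-04 -9.99999837e-01]]
```

Run:
```python
from det import *
yw=np.pi/2+.21;th=-.026;q=quat(yw,tilt=(th*np.cos(.21),th*np.sin(.21)))
t=np.array([.4732,.117]);off=np.zeros(2)
bot.movep(np.array([*t,.12]),q)
for i in range(2):
    bot.sleep(.15);s=bot.state();off+=t-s["tcp_pos"][:2]; 
    bot.movel(np.array([*(t+off),.10 if i else .105]),q,.05)
bot.sleep(.2);s=bot.state();f0=s["force"];print(s["tcp_pos"],f0,s["time"])
for z in (.09,.086,.083,.08,.077,.075,.073,.0715,.070,.069):
    bot.movel(np.array([*(t+off),z]),q,.04);bot.sleep(.05);s=bot.state();df=s["force"]-f0
    print(z,np.round(s["tcp_pos"],4),np.round(df,2),np.round(s["moment"],2))
    if df[2]>3.5 or np.hypot(df[0],df[1])>6: break
print(s["time"]);View("wrist","ins")
```

```text
[0.47305594 0.11697177 0.10002   ] [ 0.00467802  0.31955858 -0.98589503] 11.4583
0.09 [0.4728 0.1169 0.0897] [ 0.14 -0.4  -0.19] [-0.01  0.08  0.01]
0.086 [0.4729 0.1169 0.0859] [-0.02 -1.02 -1.01] [ 0.04 -0.01 -0.02]
0.083 [0.4729 0.1169 0.0829] [ 1.06 -0.01 -1.15] [0.05 0.   0.02]
0.08 [0.4729 0.117  0.0799] [-0.17 -0.39 -0.29] [ 0.02 -0.06 -0.01]
0.077 [0.4729 0.117  0.0768] [ 0.35 -0.32 -0.38] [ 0.09 -0.01 -0.03]
0.075 [0.473  0.117  0.0749] [-0.54 -0.77 -1.9 ] [ 0.03 -0.   -0.  ]
0.073 [0.4729 0.117  0.0729] [-0.49 -0.47 -1.52] [0.01 0.   0.01]
0.0715 [0.4732 0.1171 0.0722] [-2.58  0.04  6.41] [-0.06  0.33  0.01]
14.0083
```

Run:
```python
from det import *
import pickle
bot.gripper_open();bot.sleep(.1);p=bot.state()["tcp_pos"];bot.movel(p+[0,0,.11],None,.2)
print(bot.state()["gripper_width"],bot.state()["time"])
K=[]
for x,y in((.494,.035),(.44,.015)):
    up((x,y,.20),np.pi-.07);bot.sleep(.2);K.append(View("wrist"))
pickle.dump(K,open("k.pkl","wb"));print(bot.state()["time"])
g=lambda i:(255*(i/255.)**.45).astype(np.uint8)[:,:,::-1]
out=[]
for v in K:
    c=v.px([.494,.015,.1]).astype(int);print(c);x0,y0=c[0]-60,c[1]-60
    out.append(cv2.resize(g(v.img[max(y0,0):y0+120,max(x0,0):x0+120]),(400,400),interpolation=cv2.INTER_CUBIC));print(x0,y0)
cv2.imwrite("pics/k.png",np.hstack(out)); cv2.imwrite("pics/k1.png",K[0].img[:,:,::-1])
```

```text
0.08548804890391185 15.275
17.4583
[248 209]
188 149
[277 265]
217 205
```

View pics/k.png

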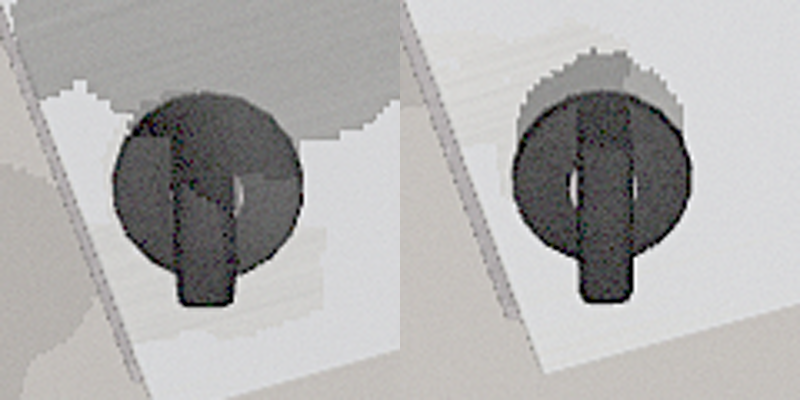

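View pics/k1.png

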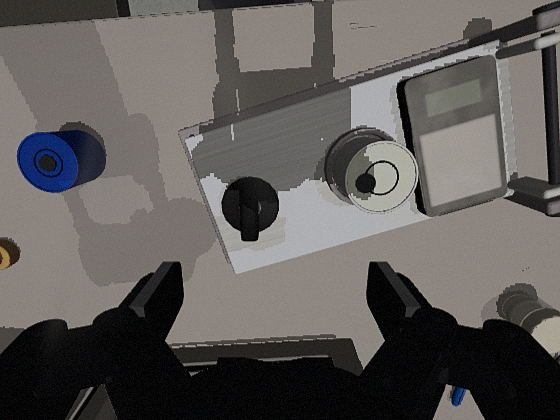

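The first crop pair shows the knob bar parallel to the image's vertical axis, so it lies along tool x at yaw π−0.07. The flange is centred at about (250,203) in view 1, and the bar's far end at about (250,240). In the full image the level stands in the ring, with its bubble left of and below the circle, towards the high free end.

Run:
```python
from det import *
import pickle
K=pickle.load(open("k.pkl","rb"))
e=cross(K[0],(249.6,240),K[1],(278,295.1));d=np.array([np.cos(-.07),np.sin(-.07),0]);print("bar +x end",e,"centre",e-.023*d)
f=[v.onz(p,.083) for v,p in((K[0],(188+208/3.333-.5,149+183/3.333-.5)),(K[1],(217+203/3.333-.5,205+175/3.333-.5)))];print("flange",f)
a,b=K[1].onz((217+205/3.333-.5,295),.109),K[1].onz((217+204/3.333-.5,205+110/3.333),.109);print("bar yaw",np.arctan2(*(a-b)[[1,0]]))
u=K[0].onz((381,178),.109);print("eye",u, "ring->eye",u[:2]-[.473,.118])
print(bot.solve_ik(np.array([.494,.017,.1]),quat(np.pi-.07)),bot.solve_ik(np.array([.494,.017,.1]),quat(np.pi-.07-1.6)))
```

```text
bar +x end [0.51743918 0.01399913 0.10767622] centre [0.49449551 0.01560782 0.10767622]
flange [array([0.49362558, 0.01491238, 0.083     ]), array([0.49375703, 0.01501434, 0.083     ])]
bar yaw -0.06202106758433034
eye [0.47341235 0.11824823 0.109     ] ring->eye [0.00041235 0.00024823]
[-5.37191994e-02  2.34502181e-01  2.03271133e+00 -4.44089210e-16
  8.74379140e-01 -1.55451553e+00] [-5.37191994e-02  2.34502181e-01  2.03271133e+00 -4.44089210e-16
  8.74379140e-01  4.54844738e-02]
```

```bash
cat >> det.py <<'E'
def fz(n=6):
    F=[]
    for _ in range(n): F.append(bot.state()["force"]);bot.sleep(.02)
    return np.mean(F,0)
E
python3 - <<'E'
from det import *
import pickle
t=np.array([.4941,.0152]);q=quat(np.pi-.066)
bot.movep(np.array([*t,.14]),q);bot.sleep(.15);off=t-bot.state()["tcp_pos"][:2];print(off)
bot.movel(np.array([*(t+off),.12]),q);bot.sleep(.1);f0=fz();z=.089
bot.movel(np.array([*(t+off),z]),q,.1);f1=fz();bot.close();bot.sleep(.1);f2=fz();s=bot.state()
print("f0",f0,"pre",f1,"grip",f2,s["gripper_width"],s["grip_force"],s["tcp_pos"],s["time"],s["moment"])
c=t+off
while z>.066:
    z-=.002;bot.movel(np.array([*c,z]),q,.04);bot.sleep(.1);f=fz(4)-f0;s=bot.state();print(round(z,4),np.round(s["tcp_pos"],4),np.round(f,1))
    if f[2]>11: break
print(s["time"]);v=View("wrist","press");pickle.dump((c,z,f0),open("st.pkl","wb"))
E
```

```text
[-1.88779808e-04 -5.97444930e-05]
f0 [ 0.24416995 -0.18121379 -0.02983614] pre [-0.03052362  0.11449942 -0.10311756] grip [-0.44302077 -4.18724711  1.62122104] 0.012608415128528927 60.28883457183838 [0.49395817 0.0144799  0.08910959] 19.925 [-1.01150329  0.1861087  -0.01216202]
0.087 [0.494  0.0145 0.0872] [-1.5 -4.7  2.8]
0.085 [0.4939 0.0146 0.0852] [-1.3 -5.4  3.1]
0.083 [0.4939 0.0146 0.0833] [-1.5 -5.4  4.1]
0.081 [0.494  0.0147 0.0814] [-1.8 -5.3  4.2]
0.079 [0.494  0.0148 0.0795] [-1.8 -4.7  5.3]
0.077 [0.4939 0.0149 0.0775] [-2.2 -5.2  5.8]
0.075 [0.4939 0.0149 0.0756] [-1.8 -4.2  6. ]
0.073 [0.4939 0.015  0.0737] [-2.6 -5.   6.9]
0.071 [0.4939 0.015  0.0717] [-2.8 -4.7  6.7]
0.069 [0.4938 0.0151 0.0698] [-3.4 -4.4  7.8]
0.067 [0.4939 0.0151 0.0681] [-3.9 -4.5 10.5]
0.065 [0.4939 0.0152 0.0664] [-4.5 -4.  11.8]
24.925
```

View pics/press.png

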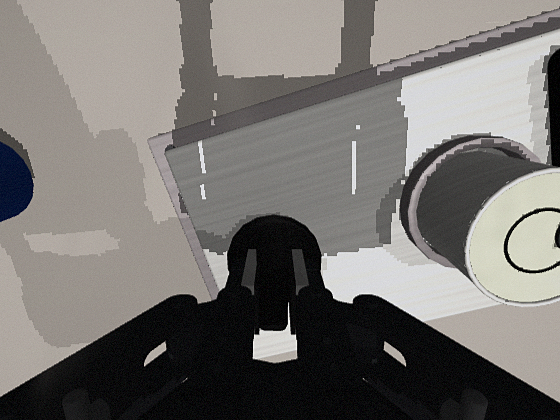

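The press view shows the knob gripped and pressed. The level's circle is at about (540,240), and the bubble sits beyond it near (558,240), towards the hinge. The free end is therefore too low, as expected, and I turn clockwise.

```bash
cat >> det.py <<'E'
import pickle
def turn(yaw,dyaw,steps,target=12.):
    c,z,f0=pickle.load(open("st.pkl","rb"))
    for i in range(steps):
        yaw-=dyaw/steps;z+=.008*dyaw/steps
        bot.movep(np.array([*c,z]),quat(yaw));bot.sleep(.05);f=fz(4)-f0
        z+=float(np.clip((f[2]-target)*.0005,-.0015,.0015))
        s=bot.state();print(round(yaw,3),round(z,4),np.round(s["tcp_pos"],4),np.round(f,1),"Mz",round(s["moment"][2],2))
    bot.movep(np.array([*c,z]),quat(yaw))
    pickle.dump((c,z,f0),open("st.pkl","wb"));return yaw
E
python3 - <<'E'
from det import *
y=turn(np.pi-.066,.5,3);bot.sleep(.7);View("wrist","t1");print(y,bot.state()["time"])
E
```

```text
2.909 0.0665 [0.494  0.0152 0.0678] [-4.2 -4.5 12.4] Mz -0.16
2.742 0.0678 [0.4941 0.0153 0.0693] [-4.6 -3.5 11.8] Mz -0.2
2.576 0.0692 [0.4943 0.0154 0.0706] [-4.  -3.2 12.2] Mz -0.11
2.5755926535897937 27.175
```

View pics/t1.png

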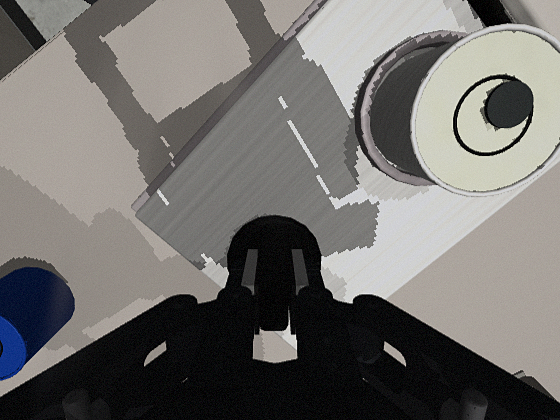

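The t1 view shows the circle centred at about (493,114) and the bubble at about (510,104). That is about 6 mm off towards the hinge, so I need about 0.4 rad more.

Run:
```python
from det import *
y=turn(2.5756,.4,3);bot.sleep(1.3);View("wrist","t2");print(y,bot.state()["time"],bot.state()["force"])
```

```text
2.442 0.0699 [0.4944 0.0154 0.0718] [-3.7 -3.2 11.2] Mz -0.2
2.309 0.0709 [0.4946 0.0155 0.0726] [-3.6 -2.9 11.8] Mz -0.16
2.176 0.072 [0.4948 0.0154 0.0736] [-3.7 -3.1 12.1] Mz -0.19
2.1756 29.9 [-2.82511574 -2.32847929 11.84732594]
```

View pics/t2.png

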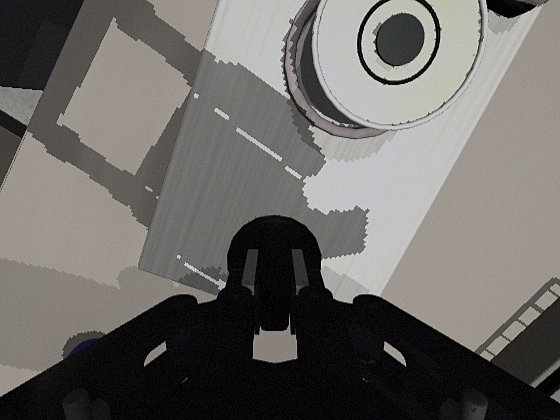

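The t2 view shows the circle at about (399,40) and the bubble at about (402,40). That is about 1 mm off, well inside the circle, with about 12 N pressing down.

Run:
```python
from det import *
bot.sleep(.4);s=bot.state();print(s["time"],s["force"],s["tcp_pos"]);print(bot.sign_off())
```

```text
30.3 [-3.56822671 -2.58858517 11.67949923] [0.494827   0.01544784 0.07372414]
the job is handed in; nothing more can be done
None
```

I handed the job in at about 30 s: the level stands in the ring, let go, and the arm is still holding the knob pressed at about 12 N. In the last camera view the bubble was about 1 mm from the centre of the black circle. The hand-in returned no verdict, and I inferred that the foot bears on its pad from the press force, not from a direct measurement.

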